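# Stack the sauce dishes and close them with the lid

### The arm

A 7-joint arm with a two-finger parallel gripper is mounted at the origin on the work surface. World frame = base frame: x ahead of the robot, y to its left, z up, the work surface at z = 0. Lengths are in m, angles in rad, forces in N, time in s.
With the tool pointing down it reaches from about 0.4 to 0.85 m from the base axis. Payload 10.4 kg.
Tool frame: the origin (TCP) lies at the very end of the fingers, on their centre line; the grasp point (between the pads) lies 19 mm behind it (manip.grip_point_offset is the distance from the TCP to the grasp point, in m); z points along the fingers, y is the line along which they close (so a half turn about z gives the same grasp; the last joint's range is limited). The gripper opens to 85 mm and grips with 20 to 120 N. Pads are 22 mm wide; open, the fingers measure 114 mm over their backs; the gripper's body (76 mm by 85 mm) begins 54 mm behind the grasp point. The pads swing forward as they close: fully open they stand 13 mm farther back than shut.
Start: joints at [1.131, 0.332, -0.065, 1.46, 0.022, 1.35, -0.088], TCP at [0.253, -0.572, 0.231] pointing down, gripper open.
Joint ranges: [-2.6, 2.6], [-0.5, 2.12], [-1.47, 1.34], [0.16, 2.42], [-1.27, 4.41], [0.06, 2.06], [-2.6, 2.6]. Speed limits (rad/s): [2.22, 2.22, 2.79, 2.79, 3.14, 3.14, 3.14].

### API

Orientations are given as a unit quaternion [x, y, z, w].
In Python, from station import manip gives the robot as it stands. The module is installed in compiled form; this text tells all that it offers.
- The arm moves only by the tool send_rows, never from a script. Its argument "series" is a list of rows, each an object with "delta_pos": the shift along the tool's x, y, z in cm, a list of three; "turn": the turn, a rotation vector about the tool's x, y, z in rad, a list of three; "grip": the opening in per cent of the stroke, from 0 (shut) to 100 (fully open). A call has exactly 8 rows; each row shifts and turns the commanded pose from where the row before left it, along the tool's axes as they then stand; what a row does not reach is not made up. A row lasts 1/10 s, in which the tool goes at most 50 mm and 8.59 degrees, less where a joint would pass 70% of its speed; a pose out of reach is approached as far as the arm can. A call is refused whole if a number of a shift passes 5 or a number of a turn 0.15, either way. A call with a gripper value outside its range is refused whole. The fingers move at their own pace and stop on an object; "newtons" is the grip in N (left out, the last holds). Time passes only in rows, so rows that do not move let the fingers close, or fill a call up. It gives the time, the measured TCP pose, the force, the opening and the grip force at its end, in the units of the state.
- manip.read_state(): the state, without advancing time (a new reading comes with each control period).
- manip.camera(name): name is "scene" or "top" or "wrist"; returns (picture, depth): 400x640x3 uint8, red, green, blue; 400x640 float32, m along the optical axis (not along the pixel's ray), 0 where there is no reading.
- manip.camera_model(name): a dict with "intrinsics" (3x3 intrinsics, pixels), "k1" (the pictures are not rectified: a ray, as slopes to the right and down, at radius r is drawn at 1 + k1 r^2 times it, then the intrinsics apply), "rvec" (rotation vector, rad) and "tvec" (3), from world to camera coordinates, as OpenCV has them. Camera axes: x right, y down, z forward; pixel columns grow to the right and rows downward; lengths in m; the calibration is good to about 2 mm. A picture is of the moment at which its call begins: read the wrist's pose just before it. camera_model takes no time and is no camera call; for the wrist camera it gives the pose at the moment of the call.
- manip.sign_off(): hands the job in; it is judged then, once.
The state is a dict: "time": time; "joint_pos": joint angles; "qvel": joint speeds; "tau": joint torques, N m; "position": TCP position; "orientation": TCP orientation; "ft_force": force on the tool from outside, world axes, zero at the start; "ft_torque": the same for the moment, N m; "opening": finger opening in m; "finger_force": force on a finger pad.
Only numpy, scipy, OpenCV 4.12 (cv2) and the standard library are available. Lean on these libraries where they do the work, as an engineer would, in place of code of your own. Each camera call takes 0.05 s, during which the arm holds its last target. There are 200 camera calls.

### The job

Build the covered sauce-dish stack for the next guests on the middle of the round wooden stand, one piece at a time from the bottom up: the blue dish, then the white one in its mouth, then the yellow one, and last the steel lid with the black knob, every piece fully seated and upright. Set each down gently rather than dropping it, and leave the red dish and the steel cup where they are.

Things in the scene. Friction and masses are not known exactly. Their poses are not given: they have to be found in the camera images.
- blue_mid (a point): Blue glazed sauce dish with a pale rim, loose, 60 mm across, 34 mm high: straight round wall 4 mm thick over a narrower foot 5 mm high (44 mm across, tapering to 40). Mouth 52 mm across. About 120 g, up to 1.4 times that. Starts upright on the table. The point is at its centre, 17 mm above its underside; z is up its axis.
- white_mid (a point): White sauce dish with a brown rim, loose; same shape, size (60 mm across, 34 mm high) and mass as the blue one. A dish's foot drops into another's mouth with 4 mm to spare all round and its shoulder rests on the rim: stacked, each stands 29 mm above the one below. The point is at its centre, 17 mm above its underside; z is up its axis.
- yellow_mid (a point): Mustard-yellow sauce dish, loose; same shape, size (60 mm across, 34 mm high) and mass as the blue one. The point is at its centre, 17 mm above its underside; z is up its axis.
- red_mid (a point): Dark red sauce dish of the same shape and size, loose; not wanted, stays where it is. The point is at its centre, 17 mm above its underside.
- lid_knob (a point): Steel lid, loose, 100 g, 35 mm high: disc 60 mm across, 4 mm thick, over a plug 5 mm high (44 mm across, 38 below) that drops into a dish's mouth till the disc rests on the rim (underside then 29 mm above the dish's). On top a black round knob, 20 mm across, 26 mm high. Starts standing on its plug. The point is at the knob's middle, 22 mm above the underside; z is up.
- cup_mid (a point): Steel drinking cup, loose, 68 mm across the mouth, 62 mm high; stays where it is. The point is at its centre, 31 mm above its underside.
- stand: Pale wooden round stand, fixed to the table, 90 mm across and 12 mm high with a flat top and a thin brown ring marked on it; here the stack is built. Origin at the centre of its underside, on the table.
- trivet: Steel round trivet with dark slots, fixed, 90 mm across and 12 mm high, not to be used. Origin at the centre of its underside.
- nibbles: White side plate with a brown rim and pickled radish cubes, fixed, 100 mm across and 22 mm high, not to be used. Origin at the centre of its underside.

How it is judged:
On the way, in this order (a step that is already met when the one before it is completed fails the run):
1. Blue dish stands on the middle of the wooden stand, released (horizontal distance between blue_mid and stand below 0.012 m and height (world z) of blue_mid between 0.026 and 0.032 m and angle between blue_mid's own z axis and vertical below 0.07 rad and contact force between the fingers and blue below 0.1 N), for 0.2 s.
2. White dish sits in the mouth of the blue one, released (horizontal distance between white_mid and blue_mid below 0.007 m and height (world z) of white_mid between 0.055 and 0.061 m and angle between white_mid's own z axis and vertical below 0.07 rad and contact force between the fingers and white below 0.1 N), for 0.2 s.
3. Yellow dish sits in the mouth of the white one, released (horizontal distance between yellow_mid and white_mid below 0.007 m and height (world z) of yellow_mid between 0.084 and 0.09 m and angle between yellow_mid's own z axis and vertical below 0.07 rad and contact force between the fingers and yellow below 0.1 N), for 0.2 s.
4. Steel lid closes the yellow dish, released (horizontal distance between lid_knob and yellow_mid below 0.007 m and height (world z) of lid_knob between 0.118 and 0.124 m and angle between lid_knob's own z axis and vertical below 0.07 rad and contact force between the fingers and lid below 0.1 N), for 0.2 s.
At the end, for the whole second after the job is handed in: On the wooden stand: the blue dish within 12 mm of its middle, the white dish in the blue, the yellow in the white and the lid on the yellow, each within 7 mm sideways of the one below and within 3 mm of its seated height, upright within 4 degrees, released and at rest (all of step 1 and all of step 2 and all of step 3 and all of step 4 and linear speed of each of blue, white, yellow, lid below 0.02 m/s and angular speed of each of blue, white, yellow, lid below 0.2 rad/s); the robot touches nothing.
It fails at once if The red dish or the steel cup is moved by more than 30 mm (distance of any of red_mid, cup_mid from where it was at the start of the episode above 0.03 m).
It fails at once if A dish or the lid is dropped: it moves faster than 0.7 m/s out of the fingers (a fall of some 25 mm) ((linear speed of blue above 0.7 m/s and contact force between the fingers and blue below 0.1 N) or (linear speed of white above 0.7 m/s and contact force between the fingers and white below 0.1 N) or (linear speed of yellow above 0.7 m/s and contact force between the fingers and yellow below 0.1 N) or (linear speed of lid above 0.7 m/s and contact force between the fingers and lid below 0.1 N)).
It also fails if it takes over 112 s, if anything falls off the work surface, if the arm or the gripper's body presses on something with over 40 N, if the wrist force passes 120 N, or if a joint passes its speed limit or range.

## Working session

There is one attempt and no reset: what is moved stays moved. The work goes in short steps, Python scripts to look and compute and a tool call to move; the robot and the scene stay as the last step left them, time stands still between calls to the robot, and variables do not carry over. Pictures are saved under pics/ and viewed, at most 14 in all, crops included, and the job is handed in when it is done.

Besides the shell and the picture viewer there is one more tool, called after "Request:" in YAML: its name, and indented under it one key for each argument. send_rows: Moves the arm, as the interface text tells. Its arguments: {"type":"object","properties":{"series":{"type":"array"},"newtons":{"type":"number"}},"required":["series"]}

```bash
mkdir -p pics; cat > h.py <<'E'
import numpy as np, cv2
from scipy.spatial.transform import Rotation as R
from station import manip
def cam(n):
    m=manip.camera_model(n); p,d=manip.camera(n); return m,p,d
def pts(m,d,uv):
    K=np.array(m["intrinsics"]);uv=np.atleast_2d(uv).astype(float)
    s=(uv-K[:2,2])/[K[0,0],K[1,1]]; u=s.copy()
    for _ in range(10): u=s/(1+m["k1"]*(u**2).sum(1,keepdims=True))
    c=np.c_[u,np.ones(len(u))]
    Rm=R.from_rotvec(np.ravel(m["rvec"])).as_matrix();t=np.ravel(m["tvec"])
    o=-Rm.T@t; return o,c@Rm   # origin, rays with unit depth
def atdepth(m,d,uv):
    o,r=pts(m,d,uv);uv=np.atleast_2d(uv).astype(int)
    return o+r*d[uv[:,1],uv[:,0]][:,None]
def onplane(m,uv,z):
    o,r=pts(m,None,uv); return o+r*((z-o[2])/r[:,2])[:,None]
def cloud(m,d):
    v,u=np.mgrid[:400,:640]; return atdepth(m,d,np.c_[u.ravel(),v.ravel()]).reshape(400,640,3)
def save(n,p): cv2.imwrite(f"pics/{n}.png",p[:,:,::-1])
E
python3 - <<'E'
from h import *
for n in("top","scene"):
    m,p,d=cam(n);save(n+"0",p);np.savez(n+"0.npz",p=p,d=d);print(n,m)
s=manip.read_state();print(s["position"],s["orientation"],s["opening"],manip.grip_point_offset)
E
```

```text
top {'intrinsics': array([[479.86204325,   0.        , 312.30696327],
       [  0.        , 479.86204325, 190.82347797],
       [  0.        ,   0.        ,   1.        ]]), 'k1': -0.1253008224772321, 'rvec': array([ 2.1434382 , -2.2079384 ,  0.08319011]), 'tvec': array([0.04242621, 0.56517131, 1.3803875 ])}
scene {'intrinsics': array([[429.51553913,   0.        , 324.0899095 ],
       [  0.        , 429.51553913, 200.04761414],
       [  0.        ,   0.        ,   1.        ]]), 'k1': -0.03800195952441664, 'rvec': array([ 1.87942   ,  1.40070922, -0.67903448]), 'tvec': array([-0.15687026, -0.28935207,  1.43610993])}
[ 0.25290692 -0.57117244  0.23057893] [ 9.78355655e-01  2.06929387e-01 -1.56830290e-04 -6.45232453e-04] 0.08524602813751296 0.0187
```

View pics/top0.png

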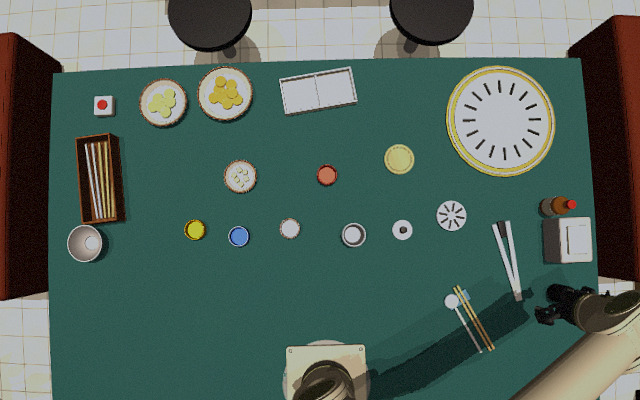

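View pics/scene0.png

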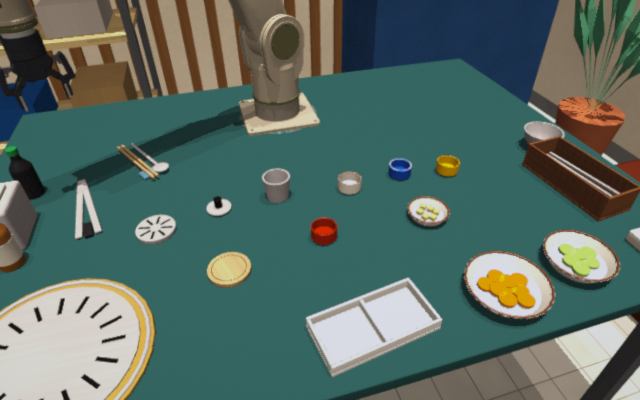

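The top view shows yellow at (195,230), blue (238,237), white (290,229), the cup (353,235), the lid (402,230), the trivet (451,215), the stand (399,159) and red (327,175). In the scene view, blue is at (400,169), yellow (447,165), white (349,183), the lid (218,206), the stand (229,269) and red (323,231).

```bash
cat > m0.py <<'E'
from h import *
C={n:None for n in("top","scene")}
for n in C:
    f=np.load(n+"0.npz");m=manip.camera_model(n);C[n]=(m,f["p"],f["d"],cloud(m,f["d"]))
seed=dict(yellow=(195,230),blue=(238,237),white=(290,229),cup=(353,235),lid=(402,230),stand=(399,159),red=(327,175),nib=(240,177),trivet=(451,215))
for k,s in seed.items():
    a=onplane(C["top"][0],s,.02)[0]
    for n in C:
        X=C[n][3].reshape(-1,3);q=np.hypot(*(X[:,:2]-a[:2]).T)<.055
        Y=X[q]; tab=np.median(X[(np.hypot(*(X[:,:2]-a[:2]).T)<.09)&(np.hypot(*(X[:,:2]-a[:2]).T)>.06)][:,2])
        zt=np.percentile(Y[Y[:,2]>tab+.006][:,2],92)
        T=Y[(Y[:,2]>tab+.006)&(Y[:,2]>zt-.006)]
        c,r=cv2.minEnclosingCircle(T[:,:2].astype(np.float32)); 
        print(k,n,np.round(a[:2],3),"tab %.4f top %.4f"%(tab,zt),"c",np.round(c,4),"r %.4f"%r,len(T))
E
python3 m0.py
```

```text
yellow top [0.461 0.374] tab -0.0009 top 0.0337 c [0.4628 0.3737] r 0.0313 92
yellow scene [0.461 0.374] tab -0.0008 top 0.0332 c [0.4657 0.3726] r 0.0315 130
blue top [0.437 0.247] tab -0.0010 top 0.0346 c [0.4407 0.2451] r 0.0303 89
blue scene [0.437 0.247] tab -0.0009 top 0.0331 c [0.4435 0.2433] r 0.0315 119
white top [0.457 0.094] tab 0.0016 top 0.0351 c [0.4602 0.0951] r 0.0299 73
white scene [0.457 0.094] tab -0.0011 top 0.0328 c [0.4607 0.0963] r 0.0322 141
cup top [ 0.434 -0.089] tab -0.0011 top 0.0624 c [ 0.4365 -0.0883] r 0.0340 103
cup scene [ 0.434 -0.089] tab -0.0011 top 0.0604 c [ 0.4379 -0.0882] r 0.0356 181
lid top [ 0.444 -0.233] tab -0.0012 top 0.0322 c [ 0.4453 -0.2344] r 0.0101 39
lid scene [ 0.444 -0.233] tab -0.0008 top 0.0323 c [ 0.448 -0.236] r 0.0106 49
stand top [ 0.653 -0.234] tab -0.0013 top 0.0148 c [ 0.6552 -0.2342] r 0.0438 484
stand scene [ 0.653 -0.234] tab 0.0002 top 0.0139 c [ 0.6572 -0.2343] r 0.0461 1148
red top [ 0.612 -0.019] tab -0.0009 top 0.0337 c [ 0.6148 -0.0174] r 0.0298 79
red scene [ 0.612 -0.019] tab -0.0010 top 0.0329 c [ 0.6171 -0.0198] r 0.0312 183
nib top [0.614 0.238] tab -0.0007 top 0.0237 c [0.6187 0.2387] r 0.0497 249
nib scene [0.614 0.238] tab -0.0006 top 0.0229 c [0.618  0.2359] r 0.0505 361
trivet top [ 0.483 -0.381] tab -0.0015 top 0.0145 c [ 0.4823 -0.3839] r 0.0454 543
trivet scene [ 0.483 -0.381] tab -0.0001 top 0.0138 c [ 0.4844 -0.3854] r 0.0463 823
```

Request:
send_rows:
  series:
    - {"delta_pos":[0,0,0],"turn":[0,0,-0.144],"grip":100}
    - {"delta_pos":[0,0,0],"turn":[0,0,-0.144],"grip":100}
    - {"delta_pos":[0,0,0],"turn":[0,0,-0.144],"grip":100}
    - {"delta_pos":[0,0,0],"turn":[0,0,-0.144],"grip":100}
    - {"delta_pos":[0,0,0],"turn":[0,0,-0.144],"grip":100}
    - {"delta_pos":[0,0,0],"turn":[0,0,-0.144],"grip":100}
    - {"delta_pos":[0,0,0],"turn":[0,0,-0.144],"grip":100}
    - {"delta_pos":[0,0,0],"turn":[0,0,-0.144],"grip":100}
  newtons: 30

```text
time: 0.9
position: [0.2529, -0.5713, 0.2308]
orientation: [0.706, 0.708, 0.0, -0.0]
ft_force: [-0.2, -0.6, -0.0]
opening: 0.0854
finger_force: 0.0
```

Request:
send_rows:
  series:
    - {"delta_pos":[4,2.4,0],"turn":[0,0,0],"grip":100}
    - {"delta_pos":[4,2.4,0],"turn":[0,0,0],"grip":100}
    - {"delta_pos":[4,2.4,0],"turn":[0,0,0],"grip":100}
    - {"delta_pos":[4,2.4,0],"turn":[0,0,0],"grip":100}
    - {"delta_pos":[4,2.4,0],"turn":[0,0,0],"grip":100}
    - {"delta_pos":[4,2.4,0],"turn":[0,0,0],"grip":100}
    - {"delta_pos":[4,2.4,0],"turn":[0,0,0],"grip":100}
    - {"delta_pos":[4,2.4,0],"turn":[0,0,0],"grip":100}

```text
time: 1.7
position: [0.4461, -0.2501, 0.2312]
orientation: [0.708, 0.706, -0.0, 0.0]
ft_force: [0.2, -0.3, -0.5]
opening: 0.0852
finger_force: 0.0
```

Request:
send_rows:
  series:
    - {"delta_pos":[4.5,0,0],"turn":[0,0,0],"grip":100}
    - {"delta_pos":[4.5,0,0],"turn":[0,0,0],"grip":100}
    - {"delta_pos":[4.5,0,0],"turn":[0,0,0],"grip":100}
    - {"delta_pos":[4.5,0,0],"turn":[0,0,0],"grip":100}
    - {"delta_pos":[4.5,0,0],"turn":[0,0,0],"grip":100}
    - {"delta_pos":[4.5,0,0],"turn":[0,0,0],"grip":100}
    - {"delta_pos":[4.5,0,0],"turn":[0,0,0],"grip":100}
    - {"delta_pos":[4.5,0,0],"turn":[0,0,0],"grip":100}

```text
time: 2.5
position: [0.4459, 0.1097, 0.2313]
orientation: [0.708, 0.706, -0.0, 0.0]
ft_force: [1.1, 0.8, -0.5]
opening: 0.0851
finger_force: 0.0
```

Request:
send_rows:
  series:
    - {"delta_pos":[3,0,0.5],"turn":[0,0,0],"grip":100}
    - {"delta_pos":[3,0,1],"turn":[0,0,0],"grip":100}
    - {"delta_pos":[3,0,1],"turn":[0,0,0],"grip":100}
    - {"delta_pos":[2,0,1.5],"turn":[0,0,0],"grip":100}
    - {"delta_pos":[1.5,0,1.5],"turn":[0,0,0],"grip":100}
    - {"delta_pos":[1,0,1.5],"turn":[0,0,0],"grip":100}
    - {"delta_pos":[0,0,0],"turn":[0,0,0],"grip":100}
    - {"delta_pos":[0,0,0],"turn":[0,0,0],"grip":100}

```text
time: 3.3
position: [0.4465, 0.2428, 0.1613]
orientation: [0.708, 0.707, -0.0, -0.0]
ft_force: [-0.2, -0.0, -0.1]
opening: 0.0851
finger_force: 0.0
```

```bash
python3 - <<'E'
from h import *
s=manip.read_state();m,p,d=cam("wrist");save("w1",p);np.savez("w1.npz",p=p,d=d)
print(s["position"],s["joint_pos"]);print(m); print(d[::50,::80])
E
```

```text
[0.44650621 0.24283131 0.16134822] [ 0.27032338  0.25171816 -0.95819196  1.81627956  0.22115251  1.18789904
 -0.75824667]
{'intrinsics': array([[316.43468919,   0.        , 318.58526867],
       [  0.        , 316.43468919, 204.34333901],
       [  0.        ,   0.        ,   1.        ]]), 'k1': -0.018728415850712988, 'rvec': array([-2.87169838e+00,  2.09469050e-03,  3.03939836e-03]), 'tvec': array([-0.44505574,  0.21890586,  0.376805  ])}
[[0.26610816 0.266552   0.26731113 0.26739892 0.23795812 0.2676583
  0.26689923 0.26580322]
 [0.27679306 0.27664968 0.27818823 0.27781317 0.2696647  0.27696714
  0.27685544 0.27813733]
 [0.28963384 0.2881789  0.28927284 0.2898002  0.28898895 0.28903022
  0.28823334 0.2889836 ]
 [0.30262032 0.30142018 0.30096647 0.3022798  0.30108416 0.30065626
  0.30131888 0.30105558]
 [0.31447533 0.31473765 0.3135487  0.31524488 0.3037276  0.3143612
  0.29391813 0.31384385]
 [0.3288522  0.32916725 0.3269998  0.32796603 0.32896945 0.3293845
  0.3273318  0.32772008]
 [0.34424636 0.34383297 0.09645966 0.34511602 0.34405878 0.34391835
  0.09606753 0.34455094]
 [0.3487118  0.08093493 0.07083009 0.3615947  0.08164789 0.36274266
  0.07093834 0.07696873]]
```

View pics/w1.png

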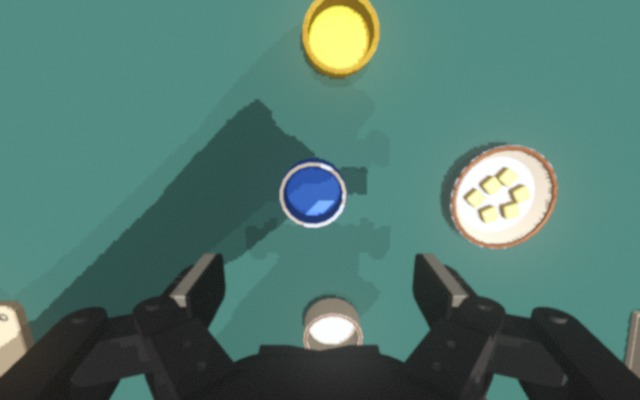

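The wrist view shows the blue rim centred at about (313,193), with yellow at (340,37), the nibbles plate at (503,196) and white below at (331,325).

```bash
cat >> h.py <<'E'
def ring(m,p,d,a,zlo=None,rad=.05,nm=""):
    X=cloud(m,d).reshape(-1,3);q=(np.hypot(*(X[:,:2]-a).T)<rad)&(d.ravel()>.12);Y=X[q]
    zt=np.percentile(Y[Y[:,2]>(zlo if zlo is not None else .02)][:,2],70)
    T=Y[(Y[:,2]>zt-.005)&(Y[:,2]<zt+.006)]
    c,r=cv2.minEnclosingCircle(T[:,:2].astype(np.float32))
    A=np.c_[2*T[:,:2],np.ones(len(T))];s=np.linalg.lstsq(A,(T[:,:2]**2).sum(1),rcond=None)[0]
    # ray cast of hull ellipse centre at rim plane
    print(nm,"zt %.4f"%zt,"enc",np.round(c,4),"r %.4f"%r,"fit",np.round(s[:2],4),"n",len(T)); return np.array(c)
E
python3 - <<'E'
from h import *
m=manip.camera_model("wrist");f=np.load("w1.npz")
for n,a in dict(blue=(.442,.244),yellow=(.464,.373),white=(.46,.095),nib=(.618,.238)).items(): 
    ring(m,f["p"],f["d"],np.array(a),nm=n)
E
```

```text
blue zt 0.1889 enc [0.4419 0.2458] r 0.0498 fit [0.4455 0.2492] n 1235
yellow zt 0.0345 enc [0.4637 0.3741] r 0.0303 fit [0.4634 0.3735] n 1132
white zt 0.0338 enc [0.4597 0.0959] r 0.0300 fit [0.4598 0.096 ] n 529
nib zt 0.0240 enc [0.6175 0.2378] r 0.0499 fit [0.6173 0.2378] n 2366
```

```bash
sed -i 's/(d.ravel()>.12);/(d.ravel()>.12)\&(X[:,2]<zhi);/; s/zlo=None,rad/zlo=None,zhi=.06,rad/' h.py
python3 - <<'E'
from h import *
m=manip.camera_model("wrist");f=np.load("w1.npz")
ring(m,f["p"],f["d"],np.array((.442,.244)),nm="blue"); print(manip.read_state()["position"])
E
```

```text
blue zt 0.0345 enc [0.4406 0.2437] r 0.0300 fit [0.4407 0.2443] n 992
[0.44691483 0.24266393 0.16180519]
```

Request:
send_rows:
  series:
    - {"delta_pos":[0.1,-0.6,1],"turn":[0,0,0],"grip":100}
    - {"delta_pos":[0,0,3],"turn":[0,0,0],"grip":100}
    - {"delta_pos":[0,0,3],"turn":[0,0,0],"grip":100}
    - {"delta_pos":[0,0,3],"turn":[0,0,0],"grip":100}
    - {"delta_pos":[0,0,2],"turn":[0,0,0],"grip":100}
    - {"delta_pos":[0,0,1],"turn":[0,0,0],"grip":100}
    - {"delta_pos":[0,0,1],"turn":[0,0,0],"grip":100}
    - {"delta_pos":[0,0,1],"turn":[0,0,0],"grip":100}

```text
time: 4.15
position: [0.4413, 0.2442, 0.0114]
orientation: [0.708, 0.706, 0.001, 0.0]
ft_force: [0.6, -0.5, -0.2]
opening: 0.0855
finger_force: 0.0
```

Request:
send_rows:
  series:
    - {"delta_pos":[0,0,0.4],"turn":[0,0,0],"grip":100}
    - {"delta_pos":[0,0,0],"turn":[0,0,0],"grip":55}
    - {"delta_pos":[0,0,0],"turn":[0,0,0],"grip":55}
    - {"delta_pos":[0,0,0],"turn":[0,0,0],"grip":55}
    - {"delta_pos":[0,0,0],"turn":[0,0,0],"grip":55}
    - {"delta_pos":[0,0,0],"turn":[0,0,0],"grip":55}
    - {"delta_pos":[0,0,0],"turn":[0,0,0],"grip":55}
    - {"delta_pos":[0,0,0],"turn":[0,0,0],"grip":55}

```text
time: 4.95
position: [0.4411, 0.2443, 0.0081]
orientation: [0.708, 0.706, 0.0, 0.0]
ft_force: [-1.9, -1.2, 6.3]
opening: 0.0595
finger_force: 32.2
```

Request:
send_rows:
  series:
    - {"delta_pos":[0,0,-0.5],"turn":[0,0,0],"grip":55}
    - {"delta_pos":[0,0,-1.5],"turn":[0,0,0],"grip":55}
    - {"delta_pos":[0,0,-3],"turn":[0,0,0],"grip":55}
    - {"delta_pos":[0,0,-3],"turn":[0,0,0],"grip":55}
    - {"delta_pos":[0,0,-3],"turn":[0,0,0],"grip":55}
    - {"delta_pos":[-1,0,-1],"turn":[0,0,0],"grip":55}
    - {"delta_pos":[-2,1,0],"turn":[0,0,0],"grip":55}
    - {"delta_pos":[-3,1.5,0],"turn":[0,0,0],"grip":55}

```text
time: 5.75
position: [0.4655, 0.1852, 0.1292]
orientation: [0.707, 0.708, 0.001, 0.001]
ft_force: [0.4, 0.1, -1.8]
opening: 0.0595
finger_force: 32.8
```

Request:
send_rows:
  series:
    - {"delta_pos":[-4,1.8,0],"turn":[0,0,0],"grip":55}
    - {"delta_pos":[-4,1.8,0],"turn":[0,0,0],"grip":55}
    - {"delta_pos":[-4,1.8,0],"turn":[0,0,0],"grip":55}
    - {"delta_pos":[-4,1.8,0],"turn":[0,0,0],"grip":55}
    - {"delta_pos":[-4,1.8,0],"turn":[0,0,0],"grip":55}
    - {"delta_pos":[-4,1.8,0],"turn":[0,0,0],"grip":55}
    - {"delta_pos":[-4,1.8,0],"turn":[0,0,0],"grip":55}
    - {"delta_pos":[-4,1.8,0],"turn":[0,0,0],"grip":55}

```text
time: 6.55
position: [0.6095, -0.1379, 0.1287]
orientation: [0.708, 0.706, 0.0, 0.0]
ft_force: [1.0, -0.1, -0.4]
opening: 0.0597
finger_force: 32.8
```

Request:
send_rows:
  series:
    - {"delta_pos":[-3,1.8,0],"turn":[0,0,0],"grip":55}
    - {"delta_pos":[-2.5,1.8,0],"turn":[0,0,0],"grip":55}
    - {"delta_pos":[-2,1,0],"turn":[0,0,0],"grip":55}
    - {"delta_pos":[-1.5,0,0],"turn":[0,0,0],"grip":55}
    - {"delta_pos":[-0.8,0,0],"turn":[0,0,0],"grip":55}
    - {"delta_pos":[0,0,0],"turn":[0,0,0],"grip":55}
    - {"delta_pos":[0,0,0],"turn":[0,0,0],"grip":55}
    - {"delta_pos":[0,0,0],"turn":[0,0,0],"grip":55}

```text
time: 7.35
position: [0.6547, -0.2328, 0.1277]
orientation: [0.707, 0.707, 0.0, -0.0]
ft_force: [-0.3, -0.2, -1.3]
opening: 0.0595
finger_force: 32.9
```

```bash
python3 - <<'E'
from h import *
s=manip.read_state();m,p,d=cam("wrist");save("w2",p);np.savez("w2.npz",p=p,d=d)
print(s["position"],s["joint_pos"])
E
```

```text
[ 0.65471403 -0.23284773  0.12774771] [ 0.71372878  0.64048429 -0.66029083  1.3472347   0.39167291  1.2841349
  0.04032667]
```

View pics/w2.png

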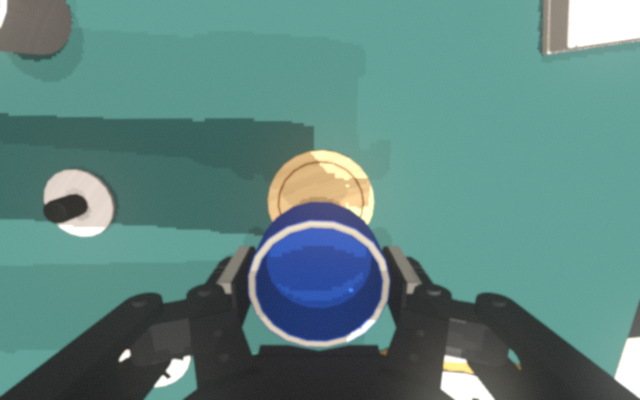

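The wrist view shows the held blue dish with its rim centred at about (319,283), level between the pads. The stand's visible upper part centres near (321,198), and the lid is at (80,203).

```bash
cat > st.py <<'E'
from h import *
m=manip.camera_model("wrist");f=np.load("w2.npz");d=f["d"]
X=cloud(m,d).reshape(-1,3)
hsv=cv2.cvtColor(f["p"],cv2.COLOR_RGB2HSV);k=cv2.inRange(hsv,(8,50,100),(30,255,255));k[260:]=0
c=max(cv2.findContours(k,0,1)[0],key=cv2.contourArea)[:,0]
c=c[c[:,1]<205]
print("stand z",np.median(X.reshape(400,640,3)[160:185,310:330,2]))
P=onplane(m,c,.0125)
from scipy.optimize import least_squares
s=least_squares(lambda v:np.hypot(P[:,0]-v[0],P[:,1]-v[1])-v[2],[.655,-.234,.045],loss="soft_l1",f_scale=.001);print(s.x)
t=manip.read_state()["position"]
Y=X[(np.hypot(*(X[:,:2]-t[:2]).T)<.045)&(X[:,2]>.13)&(X[:,2]<t[2]+.045)];print(np.percentile(Y[:,2],[10,50,90]))
k=cv2.inRange(f["p"],(120,120,110),(255,255,255)) # pale rim
k[:215]=0;k[350:]=0;k[:,:245]=0;k[:,395:]=0
v,u=np.nonzero(k);Y=X.reshape(400,640,3)[v,u];Y=Y[(Y[:,2]>t[2]+.015)&(Y[:,2]<t[2]+.04)]
print("rim z",np.percentile(Y[:,2],[10,50,90])-t[2],cv2.minEnclosingCircle((Y[:,:2]-t[:2]).astype(np.float32)),len(Y))
E
python3 st.py
```

```text
stand z 0.011909184008441487
[ 0.65587549 -0.21836217  0.03128994]
[0.13593866 0.15189324 0.16321919]
rim z [0.0250613  0.02581334 0.02659142] ((-0.0004302025190554559, 0.0024858873803168535), 0.03367656469345093) 2818
```

```bash
cat >> st.py <<'E'
print("---")
hull=cv2.convexHull(c)[:,0]; print(hull.min(0),hull.max(0))
g=cv2.inRange(hsv,(8,30,60),(32,255,255)); 
Y=X[(np.hypot(*(X[:,:2]-[.656,-.234]).T)<.06)&(X[:,2]>.007)&(X[:,2]<.017)]
h=cv2.convexHull(Y[:,:2].astype(np.float32))[:,0]
h=h[h[:,1]>-.235]
s=least_squares(lambda v:np.hypot(h[:,0]-v[0],h[:,1]-v[1])-.0445,[.655,-.234],loss="soft_l1",f_scale=.001);print(s.x,np.sqrt(np.mean(s.fun**2)),len(h),h[:,1].max(),h[:,0].min(),h[:,0].max())
E
python3 st.py | sed -n '/---/,$p'
```

```text
---
[267 150] [371 204]
[ 0.65542973 -0.23598264] 0.00010905660930774518 38 -0.19167413 0.6110172 0.7001434
```

Request:
send_rows:
  series:
    - {"delta_pos":[-0.3,0.1,1],"turn":[0,0,0],"grip":55}
    - {"delta_pos":[0,0,2],"turn":[0,0,0],"grip":55}
    - {"delta_pos":[0,0,2.5],"turn":[0,0,0],"grip":55}
    - {"delta_pos":[0,0,2.5],"turn":[0,0,0],"grip":55}
    - {"delta_pos":[0,0,1.5],"turn":[0,0,0],"grip":55}
    - {"delta_pos":[0,0,0.7],"turn":[0,0,0],"grip":55}
    - {"delta_pos":[0,0,0.2],"turn":[0,0,0],"grip":55}
    - {"delta_pos":[0,0,0.1],"turn":[0,0,0],"grip":55}

```text
time: 8.2
position: [0.6563, -0.2374, 0.0231]
orientation: [0.708, 0.706, 0.0, 0.001]
ft_force: [0.0, -1.0, -0.9]
opening: 0.0597
finger_force: 32.9
```

Request:
send_rows:
  series:
    - {"delta_pos":[0,0,0.1],"turn":[0,0,0],"grip":55}
    - {"delta_pos":[0,0,0.1],"turn":[0,0,0],"grip":55}
    - {"delta_pos":[0,0,0.1],"turn":[0,0,0],"grip":55}
    - {"delta_pos":[0,0,0],"turn":[0,0,0],"grip":55}
    - {"delta_pos":[0,0,0],"turn":[0,0,0],"grip":55}
    - {"delta_pos":[0,0,0],"turn":[0,0,0],"grip":55}
    - {"delta_pos":[0,0,0],"turn":[0,0,0],"grip":55}
    - {"delta_pos":[0,0,0],"turn":[0,0,0],"grip":55}

```text
time: 9.0
position: [0.6561, -0.2374, 0.0202]
orientation: [0.708, 0.706, 0.0, 0.0]
ft_force: [-2.4, 0.6, 5.3]
opening: 0.0592
finger_force: 33.3
```

Request:
send_rows:
  series:
    - {"delta_pos":[0,0,0],"turn":[0,0,0],"grip":80}
    - {"delta_pos":[0,0,0],"turn":[0,0,0],"grip":100}
    - {"delta_pos":[0,0,0],"turn":[0,0,0],"grip":100}
    - {"delta_pos":[0,0,0],"turn":[0,0,0],"grip":100}
    - {"delta_pos":[0,0,0],"turn":[0,0,0],"grip":100}
    - {"delta_pos":[0,0,-0.5],"turn":[0,0,0],"grip":100}
    - {"delta_pos":[0,0,-2],"turn":[0,0,0],"grip":100}
    - {"delta_pos":[0,0,-3],"turn":[0,0,0],"grip":100}

```text
time: 9.8
position: [0.6546, -0.2371, 0.0735]
orientation: [0.708, 0.706, -0.001, -0.001]
ft_force: [0.4, -0.2, 0.5]
opening: 0.085
finger_force: 0.0
```

Request:
send_rows:
  series:
    - {"delta_pos":[0,0,-4],"turn":[0,0,0],"grip":100}
    - {"delta_pos":[0,0,-4],"turn":[0,0,0],"grip":100}
    - {"delta_pos":[4,-2.2,-1],"turn":[0,0,0],"grip":100}
    - {"delta_pos":[4,-2.4,0],"turn":[0,0,0],"grip":100}
    - {"delta_pos":[4,-2.4,0],"turn":[0,0,0],"grip":100}
    - {"delta_pos":[4,-2.4,0],"turn":[0,0,0],"grip":100}
    - {"delta_pos":[4,-2.4,0],"turn":[0,0,0],"grip":100}
    - {"delta_pos":[4,-2.4,0],"turn":[0,0,0],"grip":100}

```text
time: 10.6
position: [0.5131, 0.0045, 0.1647]
orientation: [0.708, 0.706, -0.0, 0.001]
ft_force: [0.2, 0.6, 0.7]
opening: 0.0855
finger_force: 0.0
```

Request:
send_rows:
  series:
    - {"delta_pos":[3.5,-2,0],"turn":[0,0,0],"grip":100}
    - {"delta_pos":[3,-2,0],"turn":[0,0,0],"grip":100}
    - {"delta_pos":[2,-1.4,0],"turn":[0,0,0],"grip":100}
    - {"delta_pos":[0.8,0,0],"turn":[0,0,0],"grip":100}
    - {"delta_pos":[0,0,0],"turn":[0,0,0],"grip":100}
    - {"delta_pos":[0,0,0],"turn":[0,0,0],"grip":100}
    - {"delta_pos":[0,0,0],"turn":[0,0,0],"grip":100}
    - {"delta_pos":[0,0,0],"turn":[0,0,0],"grip":100}

```text
time: 11.4
position: [0.4608, 0.0952, 0.1641]
orientation: [0.708, 0.706, -0.0, -0.0]
ft_force: [-0.2, -0.2, -0.1]
opening: 0.0853
finger_force: 0.0
```

```bash
cat > look.py <<'E'
import sys
from h import *
a=np.array([float(sys.argv[1]),float(sys.argv[2])]);s=manip.read_state();m,p,d=cam("wrist")
c=ring(m,p,d,a);print(s["position"],"move tool x,y cm",np.round(100*(c-s["position"][:2])[::-1],2),s["orientation"])
m,p,d=cam("top");ring(m,p,d,np.array([.656,-.237]),zlo=.035,zhi=.2,rad=.04,nm="stack(top)")
E
python3 look.py .4598 .096
```

```text
zt 0.0340 enc [0.4593 0.0947] r 0.0301 fit [0.4593 0.0953] n 969
[0.46075037 0.09520834 0.16414845] move tool x,y cm [-0.05 -0.15] [ 7.08376858e-01  7.05834383e-01 -2.06106990e-05 -2.25757574e-04]
stack(top) zt 0.0453 enc [ 0.6556 -0.2356] r 0.0304 fit [ 0.6545 -0.2352] n 84
```

Request:
send_rows:
  series:
    - {"delta_pos":[0,-0.1,1],"turn":[0,0,0],"grip":100}
    - {"delta_pos":[0,0,3],"turn":[0,0,0],"grip":100}
    - {"delta_pos":[0,0,3.2],"turn":[0,0,0],"grip":100}
    - {"delta_pos":[0,0,3],"turn":[0,0,0],"grip":100}
    - {"delta_pos":[0,0,2],"turn":[0,0,0],"grip":100}
    - {"delta_pos":[0,0,1.2],"turn":[0,0,0],"grip":100}
    - {"delta_pos":[0,0,1],"turn":[0,0,0],"grip":100}
    - {"delta_pos":[0,0,1],"turn":[0,0,0],"grip":100}

```text
time: 12.3
position: [0.4598, 0.0961, 0.01]
orientation: [0.708, 0.706, 0.0, 0.0]
ft_force: [0.1, 0.4, -0.5]
opening: 0.0854
finger_force: 0.0
```

Request:
send_rows:
  series:
    - {"delta_pos":[0,0,0.2],"turn":[0,0,0],"grip":100}
    - {"delta_pos":[0,0,0],"turn":[0,0,0],"grip":55}
    - {"delta_pos":[0,0,0],"turn":[0,0,0],"grip":55}
    - {"delta_pos":[0,0,0],"turn":[0,0,0],"grip":55}
    - {"delta_pos":[0,0,0],"turn":[0,0,0],"grip":55}
    - {"delta_pos":[0,0,0],"turn":[0,0,0],"grip":55}
    - {"delta_pos":[0,0,0],"turn":[0,0,0],"grip":55}
    - {"delta_pos":[0,0,0],"turn":[0,0,0],"grip":55}

```text
time: 13.1
position: [0.4599, 0.0962, 0.0092]
orientation: [0.708, 0.706, 0.0, 0.001]
ft_force: [-1.0, -0.8, 4.8]
opening: 0.0588
finger_force: 31.5
```

Request:
send_rows:
  series:
    - {"delta_pos":[0,0,-0.6],"turn":[0,0,0],"grip":55}
    - {"delta_pos":[0,0,-2],"turn":[0,0,0],"grip":55}
    - {"delta_pos":[0,0,-3.5],"turn":[0,0,0],"grip":55}
    - {"delta_pos":[0,0,-3.5],"turn":[0,0,0],"grip":55}
    - {"delta_pos":[0,0,-3],"turn":[0,0,0],"grip":55}
    - {"delta_pos":[-1,0.5,-1],"turn":[0,0,0],"grip":55}
    - {"delta_pos":[-2.5,1.5,0],"turn":[0,0,0],"grip":55}
    - {"delta_pos":[-4,2,0],"turn":[0,0,0],"grip":55}

```text
time: 13.9
position: [0.4997, 0.0222, 0.1458]
orientation: [0.706, 0.708, 0.001, 0.001]
ft_force: [1.5, 1.3, -0.1]
opening: 0.0585
finger_force: 33.1
```

Request:
send_rows:
  series:
    - {"delta_pos":[-4,2,0],"turn":[0,0,0],"grip":55}
    - {"delta_pos":[-4,2,0],"turn":[0,0,0],"grip":55}
    - {"delta_pos":[-4,2,0],"turn":[0,0,0],"grip":55}
    - {"delta_pos":[-4,2,0],"turn":[0,0,0],"grip":55}
    - {"delta_pos":[-4,2,0],"turn":[0,0,0],"grip":55}
    - {"delta_pos":[-4,2,0],"turn":[0,0,0],"grip":55}
    - {"delta_pos":[-3.5,2,0],"turn":[0,0,0],"grip":55}
    - {"delta_pos":[-2.5,1,0],"turn":[0,0,0],"grip":55}

```text
time: 14.7
position: [0.6491, -0.2824, 0.1443]
orientation: [0.709, 0.706, -0.0, 0.0]
ft_force: [0.9, -0.0, -2.1]
opening: 0.0587
finger_force: 33.1
```

Request:
send_rows:
  series:
    - {"delta_pos":[-1,0.6,0],"turn":[0,0,0],"grip":55}
    - {"delta_pos":[-0.1,0,0],"turn":[0,0,0],"grip":55}
    - {"delta_pos":[0,0,0],"turn":[0,0,0],"grip":55}
    - {"delta_pos":[0,0,0],"turn":[0,0,0],"grip":55}
    - {"delta_pos":[0,0,0],"turn":[0,0,0],"grip":55}
    - {"delta_pos":[0,0,0],"turn":[0,0,0],"grip":55}
    - {"delta_pos":[0,0,0],"turn":[0,0,0],"grip":55}
    - {"delta_pos":[0,0,0],"turn":[0,0,0],"grip":55}

```text
time: 15.5
position: [0.6546, -0.2902, 0.1444]
orientation: [0.708, 0.706, -0.0, 0.0]
ft_force: [0.2, -0.2, -1.7]
opening: 0.0587
finger_force: 33.1
```

```bash
cat > look2.py <<'E'
import sys
from h import *
n=sys.argv[1];zr=float(sys.argv[2])  # rim height of stack top
s=manip.read_state();m,p,d=cam("wrist");save(n,p);np.savez(n+".npz",p=p,d=d);t=s["position"];print(t)
a=ring(m,p,d,np.array([.656,-.237]),zlo=zr-.006,zhi=zr+.01,rad=.045,nm="stack")
b=ring(m,p,d,t[:2],zlo=t[2]+.02,zhi=t[2]+.032,rad=.035,nm="held")
print("held-tcp",np.round(b-t[:2],4),"move tool x,y cm",np.round(100*(a-b)[::-1],2),"using tcp",np.round(100*(a-t[:2])[::-1],2))
E
sed -i 's/(d.ravel()>.12)/(d.ravel()>.05)/' h.py
python3 look2.py w3 .046
```

```text
[ 0.65458638 -0.2901913   0.1444396 ]
stack zt 0.0463 enc [ 0.6551 -0.2375] r 0.0300 fit [ 0.655  -0.2375] n 1365
held zt 0.1693 enc [ 0.6546 -0.2875] r 0.0342 fit [ 0.6539 -0.2902] n 5272
held-tcp [0.     0.0027] move tool x,y cm [5.   0.05] using tcp [5.27 0.05]
```

View pics/w3.png

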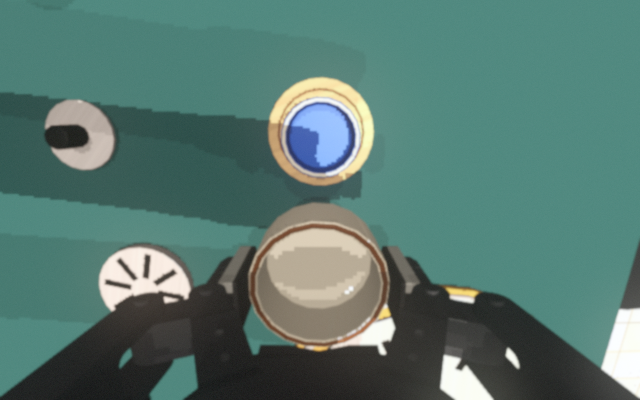

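The blue dish sits centred on the stand with its rim at (321,135). The held white dish's rim spans about x 249–388 and y 222–347.

```bash
cat > held.py <<'E'
import sys
from h import *
# brown/any rim extreme pixels: left,right,top,bottom of outer rim given by eye
z=manip.read_state()["position"];m=manip.camera_model("wrist")
e=np.array([[249,283],[388,283],[319,222],[319,347]])
P=onplane(m,e,z[2]+.0255);print(np.round((P-z)*1000,1)); print(z)
E
python3 held.py
```

```text
[[-29.5   1.7  25.5]
 [ 28.    1.6  25.5]
 [ -0.5  28.3  25.5]
 [ -0.6 -29.8  25.5]]
[ 0.65459312 -0.29019783  0.14438603]
```

Request:
send_rows:
  series:
    - {"delta_pos":[1.5,0.1,0],"turn":[0,0,0],"grip":55}
    - {"delta_pos":[2.5,0,0],"turn":[0,0,0],"grip":55}
    - {"delta_pos":[1.35,0,1],"turn":[0,0,0],"grip":55}
    - {"delta_pos":[0,0,2.5],"turn":[0,0,0],"grip":55}
    - {"delta_pos":[0,0,2.5],"turn":[0,0,0],"grip":55}
    - {"delta_pos":[0,0,1.5],"turn":[0,0,0],"grip":55}
    - {"delta_pos":[0,0,0.7],"turn":[0,0,0],"grip":55}
    - {"delta_pos":[0,0,0],"turn":[0,0,0],"grip":55}

```text
time: 16.35
position: [0.6554, -0.2365, 0.0615]
orientation: [0.708, 0.706, -0.0, -0.001]
ft_force: [0.0, -0.1, -1.4]
opening: 0.0584
finger_force: 33.1
```

Request:
send_rows:
  series:
    - {"delta_pos":[0,0,0.4],"turn":[0,0,0],"grip":55}
    - {"delta_pos":[0,0,0.3],"turn":[0,0,0],"grip":55}
    - {"delta_pos":[0,0,0.2],"turn":[0,0,0],"grip":55}
    - {"delta_pos":[0,0,0.1],"turn":[0,0,0],"grip":55}
    - {"delta_pos":[0,0,0.1],"turn":[0,0,0],"grip":55}
    - {"delta_pos":[0,0,0.1],"turn":[0,0,0],"grip":55}
    - {"delta_pos":[0,0,0],"turn":[0,0,0],"grip":55}
    - {"delta_pos":[0,0,0],"turn":[0,0,0],"grip":55}

```text
time: 17.15
position: [0.6558, -0.2369, 0.0504]
orientation: [0.708, 0.706, 0.0, 0.0]
ft_force: [-0.0, -0.1, -1.2]
opening: 0.0585
finger_force: 33.1
```

Request:
send_rows:
  series:
    - {"delta_pos":[0,0,0.05],"turn":[0,0,0],"grip":55}
    - {"delta_pos":[0,0,0.05],"turn":[0,0,0],"grip":55}
    - {"delta_pos":[0,0,0],"turn":[0,0,0],"grip":55}
    - {"delta_pos":[0,0,0],"turn":[0,0,0],"grip":55}
    - {"delta_pos":[0,0,0],"turn":[0,0,0],"grip":55}
    - {"delta_pos":[0,0,0],"turn":[0,0,0],"grip":55}
    - {"delta_pos":[0,0,0],"turn":[0,0,0],"grip":55}
    - {"delta_pos":[0,0,0],"turn":[0,0,0],"grip":55}

```text
time: 17.95
position: [0.6559, -0.2369, 0.0503]
orientation: [0.708, 0.706, -0.0, 0.0]
ft_force: [-4.4, -0.3, 7.3]
opening: 0.059
finger_force: 33.8
```

Request:
send_rows:
  series:
    - {"delta_pos":[0,0,0],"turn":[0,0,0],"grip":80}
    - {"delta_pos":[0,0,0],"turn":[0,0,0],"grip":100}
    - {"delta_pos":[0,0,0],"turn":[0,0,0],"grip":100}
    - {"delta_pos":[0,0,0],"turn":[0,0,0],"grip":100}
    - {"delta_pos":[0,0,0],"turn":[0,0,0],"grip":100}
    - {"delta_pos":[0,0,-0.5],"turn":[0,0,0],"grip":100}
    - {"delta_pos":[0,0,-2],"turn":[0,0,0],"grip":100}
    - {"delta_pos":[0,0,-3],"turn":[0,0,0],"grip":100}

```text
time: 18.75
position: [0.6547, -0.2366, 0.1035]
orientation: [0.708, 0.706, -0.001, -0.001]
ft_force: [0.1, 1.2, -0.4]
opening: 0.0853
finger_force: 0.0
```

Request:
send_rows:
  series:
    - {"delta_pos":[0,0,-4],"turn":[0,0,0],"grip":100}
    - {"delta_pos":[2,-0.6,-2],"turn":[0,0,0],"grip":100}
    - {"delta_pos":[4.2,-1.4,0],"turn":[0,0,0],"grip":100}
    - {"delta_pos":[4.2,-1.4,0],"turn":[0,0,0],"grip":100}
    - {"delta_pos":[4.2,-1.4,0],"turn":[0,0,0],"grip":100}
    - {"delta_pos":[4.2,-1.4,0],"turn":[0,0,0],"grip":100}
    - {"delta_pos":[4.2,-1.4,0],"turn":[0,0,0],"grip":100}
    - {"delta_pos":[4.2,-1.4,0],"turn":[0,0,0],"grip":100}

```text
time: 19.55
position: [0.5656, 0.0369, 0.1649]
orientation: [0.708, 0.706, 0.0, 0.001]
ft_force: [0.8, 0.7, 0.7]
opening: 0.0852
finger_force: 0.0
```

Request:
send_rows:
  series:
    - {"delta_pos":[4.2,-1.4,0],"turn":[0,0,0],"grip":100}
    - {"delta_pos":[4.2,-1.4,0],"turn":[0,0,0],"grip":100}
    - {"delta_pos":[4.2,-1.4,0],"turn":[0,0,0],"grip":100}
    - {"delta_pos":[4.2,-1.4,0],"turn":[0,0,0],"grip":100}
    - {"delta_pos":[4.2,-1.4,0],"turn":[0,0,0],"grip":100}
    - {"delta_pos":[4.2,-1.4,0],"turn":[0,0,0],"grip":100}
    - {"delta_pos":[4.2,-1.4,0],"turn":[0,0,0],"grip":100}
    - {"delta_pos":[3,0,0],"turn":[0,0,0],"grip":100}

```text
time: 20.35
position: [0.4664, 0.363, 0.1652]
orientation: [0.706, 0.708, 0.0, -0.0]
ft_force: [0.2, 1.0, 0.7]
opening: 0.0854
finger_force: 0.0
```

Request:
send_rows:
  series:
    - {"delta_pos":[1.4,-0.4,0],"turn":[0,0,0],"grip":100}
    - {"delta_pos":[0,0,0],"turn":[0,0,0],"grip":100}
    - {"delta_pos":[0,0,0],"turn":[0,0,0],"grip":100}
    - {"delta_pos":[0,0,0],"turn":[0,0,0],"grip":100}
    - {"delta_pos":[0,0,0],"turn":[0,0,0],"grip":100}
    - {"delta_pos":[0,0,0],"turn":[0,0,0],"grip":100}
    - {"delta_pos":[0,0,0],"turn":[0,0,0],"grip":100}
    - {"delta_pos":[0,0,0],"turn":[0,0,0],"grip":100}

```text
time: 21.15
position: [0.4651, 0.3733, 0.1643]
orientation: [0.708, 0.706, 0.0, 0.0]
ft_force: [0.0, 0.6, 0.4]
opening: 0.0851
finger_force: 0.0
```

```bash
python3 look.py .4636 .374
```

```text
zt 0.0341 enc [0.4627 0.3741] r 0.0300 fit [0.4627 0.3747] n 971
[0.46507459 0.37334524 0.16434266] move tool x,y cm [ 0.08 -0.24] [7.07933887e-01 7.06278699e-01 2.63698723e-05 1.01264730e-04]
stack(top) zt 0.0628 enc [ 0.6546 -0.2354] r 0.0296 fit [ 0.6542 -0.2348] n 39
```

Request:
send_rows:
  series:
    - {"delta_pos":[0.1,-0.2,1],"turn":[0,0,0],"grip":100}
    - {"delta_pos":[0,0,3],"turn":[0,0,0],"grip":100}
    - {"delta_pos":[0,0,3.2],"turn":[0,0,0],"grip":100}
    - {"delta_pos":[0,0,3],"turn":[0,0,0],"grip":100}
    - {"delta_pos":[0,0,2],"turn":[0,0,0],"grip":100}
    - {"delta_pos":[0,0,1.2],"turn":[0,0,0],"grip":100}
    - {"delta_pos":[0,0,1],"turn":[0,0,0],"grip":100}
    - {"delta_pos":[0,0,1],"turn":[0,0,0],"grip":100}

```text
time: 22.05
position: [0.4631, 0.3749, 0.0101]
orientation: [0.708, 0.706, 0.0, 0.0]
ft_force: [0.1, -0.1, 0.3]
opening: 0.0852
finger_force: 0.0
```

Request:
send_rows:
  series:
    - {"delta_pos":[0,0,0.2],"turn":[0,0,0],"grip":100}
    - {"delta_pos":[0,0,0],"turn":[0,0,0],"grip":55}
    - {"delta_pos":[0,0,0],"turn":[0,0,0],"grip":55}
    - {"delta_pos":[0,0,0],"turn":[0,0,0],"grip":55}
    - {"delta_pos":[0,0,0],"turn":[0,0,0],"grip":55}
    - {"delta_pos":[0,0,0],"turn":[0,0,0],"grip":55}
    - {"delta_pos":[0,0,0],"turn":[0,0,0],"grip":55}
    - {"delta_pos":[0,0,0],"turn":[0,0,0],"grip":55}

```text
time: 22.85
position: [0.4634, 0.375, 0.0093]
orientation: [0.708, 0.706, 0.001, 0.0]
ft_force: [-1.3, -1.7, 5.9]
opening: 0.0587
finger_force: 32.8
```

Request:
send_rows:
  series:
    - {"delta_pos":[0,0,-0.6],"turn":[0,0,0],"grip":55}
    - {"delta_pos":[0,0,-2],"turn":[0,0,0],"grip":55}
    - {"delta_pos":[0,0,-3.5],"turn":[0,0,0],"grip":55}
    - {"delta_pos":[0,0,-3.5],"turn":[0,0,0],"grip":55}
    - {"delta_pos":[0,0,-3.5],"turn":[0,0,0],"grip":55}
    - {"delta_pos":[-1,0.5,-2.5],"turn":[0,0,0],"grip":55}
    - {"delta_pos":[-2.5,1,-1],"turn":[0,0,0],"grip":55}
    - {"delta_pos":[-4,1.2,0],"turn":[0,0,0],"grip":55}

```text
time: 23.65
position: [0.4895, 0.3016, 0.1767]
orientation: [0.706, 0.708, 0.002, -0.0]
ft_force: [1.0, -0.6, -1.6]
opening: 0.0589
finger_force: 32.9
```

Request:
send_rows:
  series:
    - {"delta_pos":[-4.2,1.2,0],"turn":[0,0,0],"grip":55}
    - {"delta_pos":[-4.2,1.2,0],"turn":[0,0,0],"grip":55}
    - {"delta_pos":[-4.2,1.2,0],"turn":[0,0,0],"grip":55}
    - {"delta_pos":[-4.2,1.2,0],"turn":[0,0,0],"grip":55}
    - {"delta_pos":[-4.2,1.2,0],"turn":[0,0,0],"grip":55}
    - {"delta_pos":[-4.2,1.2,0],"turn":[0,0,0],"grip":55}
    - {"delta_pos":[-4.2,1.2,0],"turn":[0,0,0],"grip":55}
    - {"delta_pos":[-4.2,1.2,0],"turn":[0,0,0],"grip":55}

```text
time: 24.45
position: [0.5852, -0.0385, 0.1747]
orientation: [0.708, 0.706, -0.0, 0.0]
ft_force: [0.7, 0.5, -1.6]
opening: 0.0588
finger_force: 32.9
```

Request:
send_rows:
  series:
    - {"delta_pos":[-4.2,1.2,0],"turn":[0,0,0],"grip":55}
    - {"delta_pos":[-4.2,1.2,0],"turn":[0,0,0],"grip":55}
    - {"delta_pos":[-4.2,1.2,0],"turn":[0,0,0],"grip":55}
    - {"delta_pos":[-4.2,1.2,0],"turn":[0,0,0],"grip":55}
    - {"delta_pos":[-4.2,1.2,0],"turn":[0,0,0],"grip":55}
    - {"delta_pos":[-2.5,0.9,0],"turn":[0,0,0],"grip":55}
    - {"delta_pos":[-1,0,0],"turn":[0,0,0],"grip":55}
    - {"delta_pos":[0,0,0],"turn":[0,0,0],"grip":55}

```text
time: 25.25
position: [0.6531, -0.2832, 0.1739]
orientation: [0.709, 0.706, -0.0, -0.0]
ft_force: [-0.2, 1.1, -1.4]
opening: 0.0585
finger_force: 32.9
```

Request:
send_rows:
  series:
    - {"delta_pos":[0,0,0],"turn":[0,0,0],"grip":55}
    - {"delta_pos":[0,0,0],"turn":[0,0,0],"grip":55}
    - {"delta_pos":[0,0,0],"turn":[0,0,0],"grip":55}
    - {"delta_pos":[0,0,0],"turn":[0,0,0],"grip":55}
    - {"delta_pos":[0,0,0],"turn":[0,0,0],"grip":55}
    - {"delta_pos":[0,0,0],"turn":[0,0,0],"grip":55}
    - {"delta_pos":[0,0,0],"turn":[0,0,0],"grip":55}
    - {"delta_pos":[0,0,0],"turn":[0,0,0],"grip":55}

```text
time: 26.05
position: [0.6536, -0.2818, 0.1743]
orientation: [0.708, 0.706, -0.0, 0.0]
ft_force: [0.6, 0.1, -1.1]
opening: 0.0587
finger_force: 32.9
```

```bash
python3 look2.py w4 .075
```

```text
[ 0.65362337 -0.28181358  0.17429151]
stack zt 0.0753 enc [ 0.6548 -0.2382] r 0.0300 fit [ 0.6549 -0.2379] n 1295
held zt 0.1991 enc [ 0.6537 -0.2783] r 0.0341 fit [ 0.653  -0.2813] n 5304
held-tcp [0.     0.0035] move tool x,y cm [4.01 0.11] using tcp [4.37 0.12]
```

View pics/w4.png

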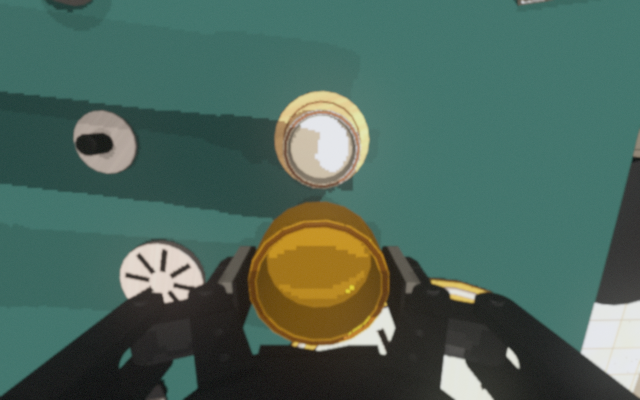

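White sits level in the blue dish, with its rim at (321,150) and z 0.0753. The held yellow dish's rim spans x 249–389 and y 220–345.

Request:
send_rows:
  series:
    - {"delta_pos":[1.5,0.2,0],"turn":[0,0,0],"grip":55}
    - {"delta_pos":[2,0,0],"turn":[0,0,0],"grip":55}
    - {"delta_pos":[0.9,0,1],"turn":[0,0,0],"grip":55}
    - {"delta_pos":[0,0,2.5],"turn":[0,0,0],"grip":55}
    - {"delta_pos":[0,0,2.5],"turn":[0,0,0],"grip":55}
    - {"delta_pos":[0,0,1.5],"turn":[0,0,0],"grip":55}
    - {"delta_pos":[0,0,0.7],"turn":[0,0,0],"grip":55}
    - {"delta_pos":[0,0,0],"turn":[0,0,0],"grip":55}

```text
time: 26.9
position: [0.6554, -0.2373, 0.0915]
orientation: [0.708, 0.707, -0.0, -0.001]
ft_force: [-0.2, 0.4, -1.2]
opening: 0.0591
finger_force: 32.9
```

Request:
send_rows:
  series:
    - {"delta_pos":[0,0,0.4],"turn":[0,0,0],"grip":55}
    - {"delta_pos":[0,0,0.3],"turn":[0,0,0],"grip":55}
    - {"delta_pos":[0,0,0.2],"turn":[0,0,0],"grip":55}
    - {"delta_pos":[0,0,0.1],"turn":[0,0,0],"grip":55}
    - {"delta_pos":[0,0,0.1],"turn":[0,0,0],"grip":55}
    - {"delta_pos":[0,0,0.1],"turn":[0,0,0],"grip":55}
    - {"delta_pos":[0,0,0],"turn":[0,0,0],"grip":55}
    - {"delta_pos":[0,0,0],"turn":[0,0,0],"grip":55}

```text
time: 27.7
position: [0.6557, -0.2378, 0.0804]
orientation: [0.708, 0.706, 0.0, 0.0]
ft_force: [-0.7, 0.8, -1.7]
opening: 0.0593
finger_force: 32.9
```

Request:
send_rows:
  series:
    - {"delta_pos":[0,0,0.05],"turn":[0,0,0],"grip":55}
    - {"delta_pos":[0,0,0],"turn":[0,0,0],"grip":55}
    - {"delta_pos":[0,0,0],"turn":[0,0,0],"grip":55}
    - {"delta_pos":[0,0,0],"turn":[0,0,0],"grip":55}
    - {"delta_pos":[0,0,0],"turn":[0,0,0],"grip":55}
    - {"delta_pos":[0,0,0],"turn":[0,0,0],"grip":55}
    - {"delta_pos":[0,0,0],"turn":[0,0,0],"grip":55}
    - {"delta_pos":[0,0,0],"turn":[0,0,0],"grip":55}

```text
time: 28.5
position: [0.6557, -0.2378, 0.0798]
orientation: [0.708, 0.706, 0.0, 0.0]
ft_force: [-0.7, -0.2, -2.0]
opening: 0.0588
finger_force: 32.9
```

Request:
send_rows:
  series:
    - {"delta_pos":[0,0,0.05],"turn":[0,0,0],"grip":55}
    - {"delta_pos":[0,0,0.05],"turn":[0,0,0],"grip":55}
    - {"delta_pos":[0,0,0],"turn":[0,0,0],"grip":55}
    - {"delta_pos":[0,0,0],"turn":[0,0,0],"grip":55}
    - {"delta_pos":[0,0,0],"turn":[0,0,0],"grip":55}
    - {"delta_pos":[0,0,0],"turn":[0,0,0],"grip":55}
    - {"delta_pos":[0,0,0],"turn":[0,0,0],"grip":55}
    - {"delta_pos":[0,0,0],"turn":[0,0,0],"grip":55}

```text
time: 29.3
position: [0.6559, -0.2379, 0.0794]
orientation: [0.708, 0.706, 0.0, 0.0]
ft_force: [-3.3, 1.1, 5.6]
opening: 0.0587
finger_force: 33.5
```

Request:
send_rows:
  series:
    - {"delta_pos":[0,0,0],"turn":[0,0,0],"grip":80}
    - {"delta_pos":[0,0,0],"turn":[0,0,0],"grip":100}
    - {"delta_pos":[0,0,0],"turn":[0,0,0],"grip":100}
    - {"delta_pos":[0,0,0],"turn":[0,0,0],"grip":100}
    - {"delta_pos":[0,0,0],"turn":[0,0,0],"grip":100}
    - {"delta_pos":[0,0,-0.5],"turn":[0,0,0],"grip":100}
    - {"delta_pos":[0,0,-2],"turn":[0,0,0],"grip":100}
    - {"delta_pos":[0,0,-3],"turn":[0,0,0],"grip":100}

```text
time: 30.1
position: [0.6547, -0.2376, 0.133]
orientation: [0.708, 0.706, -0.001, -0.001]
ft_force: [0.7, -0.0, -0.1]
opening: 0.0856
finger_force: 0.0
```

Request:
send_rows:
  series:
    - {"delta_pos":[0,0,-3.5],"turn":[0,0,0],"grip":100}
    - {"delta_pos":[0,-2,0],"turn":[0,0,0],"grip":100}
    - {"delta_pos":[0,-4,0],"turn":[0,0,0],"grip":100}
    - {"delta_pos":[0,-4,0],"turn":[0,0,0],"grip":100}
    - {"delta_pos":[0,-4,0],"turn":[0,0,0],"grip":100}
    - {"delta_pos":[0,-4,0],"turn":[0,0,0],"grip":100}
    - {"delta_pos":[0.4,-2,0],"turn":[0,0,0],"grip":100}
    - {"delta_pos":[0,-1,0],"turn":[0,0,0],"grip":100}

```text
time: 30.9
position: [0.4442, -0.2335, 0.1694]
orientation: [0.708, 0.706, -0.001, 0.0]
ft_force: [0.8, -0.1, 0.3]
opening: 0.0854
finger_force: 0.0
```

Request:
send_rows:
  series:
    - {"delta_pos":[0,0,0],"turn":[0,0,0],"grip":100}
    - {"delta_pos":[0,0,0],"turn":[0,0,0],"grip":100}
    - {"delta_pos":[0,0,0],"turn":[0,0,0],"grip":100}
    - {"delta_pos":[0,0,0],"turn":[0,0,0],"grip":100}
    - {"delta_pos":[0,0,0],"turn":[0,0,0],"grip":100}
    - {"delta_pos":[0,0,0],"turn":[0,0,0],"grip":100}
    - {"delta_pos":[0,0,0],"turn":[0,0,0],"grip":100}
    - {"delta_pos":[0,0,0],"turn":[0,0,0],"grip":100}

```text
time: 31.7
position: [0.4458, -0.2334, 0.1688]
orientation: [0.708, 0.706, 0.0, 0.0]
ft_force: [0.2, 0.2, -0.4]
opening: 0.0854
finger_force: 0.0
```

```bash
cat >> look.py <<'E'
m,p,d=cam("wrist");save("w5",p)
E
python3 look.py .4455 -.2345; python3 - <<'E'
from h import *
m,p,d=cam("wrist");ring(m,p,d,np.array([.4455,-.2345]),zlo=.006,zhi=.013,rad=.04,nm="disc")
m,p,d=cam("top");ring(m,p,d,np.array([.656,-.237]),zlo=.098,zhi=.2,rad=.04,nm="stack")
E
```

```text
zt 0.0352 enc [ 0.4451 -0.2362] r 0.0099 fit [ 0.4452 -0.2361] n 365
[ 0.44578199 -0.23337523  0.16882072] move tool x,y cm [-0.29 -0.07] [7.07804249e-01 7.06408624e-01 3.22606886e-05 1.98845458e-05]
stack(top) zt 0.0882 enc [ 0.655  -0.2352] r 0.0291 fit [ 0.654  -0.2348] n 41
disc zt 0.0094 enc [ 0.4453 -0.2365] r 0.0300 fit [ 0.4452 -0.2368] n 2370
stack zt 0.1033 enc [ 0.6529 -0.2361] r 0.0307 fit [ 0.6546 -0.2365] n 92
```

View pics/w5.png

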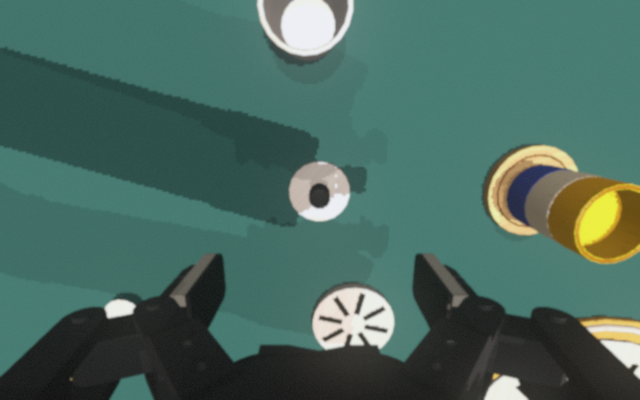

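The wrist view shows the lid disc at (319,192) with its knob at (320,195). The three-dish stack stands straight at right, with its rim near (600,222).

Request:
send_rows:
  series:
    - {"delta_pos":[-0.3,0,1],"turn":[0,0,0],"grip":100}
    - {"delta_pos":[0,0,3],"turn":[0,0,0],"grip":80}
    - {"delta_pos":[0,0,3.2],"turn":[0,0,0],"grip":60}
    - {"delta_pos":[0,0,3],"turn":[0,0,0],"grip":60}
    - {"delta_pos":[0,0,2],"turn":[0,0,0],"grip":60}
    - {"delta_pos":[0,0,1.2],"turn":[0,0,0],"grip":60}
    - {"delta_pos":[0,0,1],"turn":[0,0,0],"grip":60}
    - {"delta_pos":[0,0,1],"turn":[0,0,0],"grip":60}

```text
time: 32.75
position: [0.4461, -0.2367, 0.0146]
orientation: [0.708, 0.706, 0.0, 0.0]
ft_force: [0.1, -0.6, -0.1]
opening: 0.051
finger_force: 0.0
```

Request:
send_rows:
  series:
    - {"delta_pos":[0,0,0.2],"turn":[0,0,0],"grip":40}
    - {"delta_pos":[0,0,0],"turn":[0,0,0],"grip":10}
    - {"delta_pos":[0,0,0],"turn":[0,0,0],"grip":10}
    - {"delta_pos":[0,0,0],"turn":[0,0,0],"grip":10}
    - {"delta_pos":[0,0,0],"turn":[0,0,0],"grip":10}
    - {"delta_pos":[0,0,0],"turn":[0,0,0],"grip":10}
    - {"delta_pos":[0,0,0],"turn":[0,0,0],"grip":10}
    - {"delta_pos":[0,0,0],"turn":[0,0,0],"grip":10}

```text
time: 33.55
position: [0.4459, -0.2366, 0.0132]
orientation: [0.708, 0.706, -0.0, 0.0]
ft_force: [-1.2, 1.2, 5.3]
opening: 0.0188
finger_force: 29.9
```

Request:
send_rows:
  series:
    - {"delta_pos":[0,0,-0.6],"turn":[0,0,0],"grip":10}
    - {"delta_pos":[0,0,-2],"turn":[0,0,0],"grip":10}
    - {"delta_pos":[0,0,-3.5],"turn":[0,0,0],"grip":10}
    - {"delta_pos":[0,0,-3.5],"turn":[0,0,0],"grip":10}
    - {"delta_pos":[0,0,-3.5],"turn":[0,0,0],"grip":10}
    - {"delta_pos":[0,0,-3.5],"turn":[0,0,0],"grip":10}
    - {"delta_pos":[-0.5,1,-2],"turn":[0,0,0],"grip":10}
    - {"delta_pos":[-1,2,0],"turn":[0,0,0],"grip":10}

```text
time: 34.35
position: [0.4767, -0.252, 0.2026]
orientation: [0.708, 0.706, -0.0, 0.003]
ft_force: [1.2, -0.4, -0.8]
opening: 0.0189
finger_force: 29.5
```

Request:
send_rows:
  series:
    - {"delta_pos":[-1,3,0],"turn":[0,0,0],"grip":10}
    - {"delta_pos":[-1,4,0],"turn":[0,0,0],"grip":10}
    - {"delta_pos":[-1,4,0],"turn":[0,0,0],"grip":10}
    - {"delta_pos":[-1,3.5,0],"turn":[0,0,0],"grip":10}
    - {"delta_pos":[0,2.4,0],"turn":[0,0,0],"grip":10}
    - {"delta_pos":[0,1,0],"turn":[0,0,0],"grip":10}
    - {"delta_pos":[0,0,0],"turn":[0,0,0],"grip":10}
    - {"delta_pos":[0,0,0],"turn":[0,0,0],"grip":10}

```text
time: 35.15
position: [0.6542, -0.2916, 0.1986]
orientation: [0.708, 0.706, -0.0, -0.0]
ft_force: [0.1, 0.2, -0.9]
opening: 0.019
finger_force: 29.6
```

Request:
send_rows:
  series:
    - {"delta_pos":[0,0,0],"turn":[0,0,0],"grip":10}
    - {"delta_pos":[0,0,0],"turn":[0,0,0],"grip":10}
    - {"delta_pos":[0,0,0],"turn":[0,0,0],"grip":10}
    - {"delta_pos":[0,0,0],"turn":[0,0,0],"grip":10}
    - {"delta_pos":[0,0,0],"turn":[0,0,0],"grip":10}
    - {"delta_pos":[0,0,0],"turn":[0,0,0],"grip":10}
    - {"delta_pos":[0,0,0],"turn":[0,0,0],"grip":10}
    - {"delta_pos":[0,0,0],"turn":[0,0,0],"grip":10}

```text
time: 35.95
position: [0.6546, -0.2918, 0.1988]
orientation: [0.708, 0.706, -0.0, 0.0]
ft_force: [0.3, 0.0, -1.6]
opening: 0.0185
finger_force: 29.6
```

```bash
python3 look2.py w6 .104; python3 - <<'E'
from h import *
f=np.load("w6.npz");m=manip.camera_model("wrist");t=manip.read_state()["position"]
ring(m,f["p"],f["d"],t[:2],zlo=t[2]-.008,zhi=t[2]-.001,rad=.045,nm="lid disc")
E
```

```text
[ 0.65461761 -0.2917858   0.19879605]
stack zt 0.1043 enc [ 0.6549 -0.2386] r 0.0301 fit [ 0.6548 -0.2384] n 1394
held zt 0.2221 enc [ 0.6538 -0.2849] r 0.0232 fit [ 0.6539 -0.2844] n 2432
held-tcp [-0.0008  0.0069] move tool x,y cm [4.63 0.12] using tcp [5.32 0.03]
lid disc zt 0.1947 enc [ 0.6536 -0.292 ] r 0.0302 fit [ 0.6538 -0.292 ] n 4836
```

View pics/w6.png

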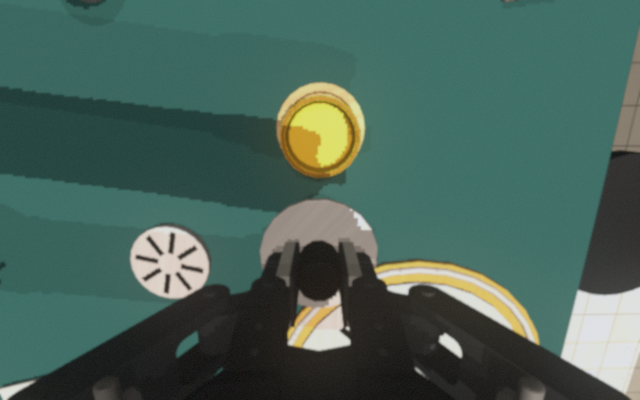

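The stack is straight, with the yellow rim at (320,135) and z 0.1043. The lid is held level, with its disc centred near (319,250).

Request:
send_rows:
  series:
    - {"delta_pos":[1.5,0.1,0],"turn":[0,0,0],"grip":10}
    - {"delta_pos":[2.5,0,0],"turn":[0,0,0],"grip":10}
    - {"delta_pos":[1.35,0,1],"turn":[0,0,0],"grip":10}
    - {"delta_pos":[0,0,2.5],"turn":[0,0,0],"grip":10}
    - {"delta_pos":[0,0,2.2],"turn":[0,0,0],"grip":10}
    - {"delta_pos":[0,0,1.2],"turn":[0,0,0],"grip":10}
    - {"delta_pos":[0,0,0.5],"turn":[0,0,0],"grip":10}
    - {"delta_pos":[0,0,0],"turn":[0,0,0],"grip":10}

```text
time: 36.8
position: [0.6556, -0.2381, 0.1245]
orientation: [0.708, 0.706, -0.0, -0.0]
ft_force: [-0.4, -0.3, -0.4]
opening: 0.0188
finger_force: 29.6
```

Request:
send_rows:
  series:
    - {"delta_pos":[0,0,0.4],"turn":[0,0,0],"grip":10}
    - {"delta_pos":[0,0,0.3],"turn":[0,0,0],"grip":10}
    - {"delta_pos":[0,0,0.2],"turn":[0,0,0],"grip":10}
    - {"delta_pos":[0,0,0.1],"turn":[0,0,0],"grip":10}
    - {"delta_pos":[0,0,0.1],"turn":[0,0,0],"grip":10}
    - {"delta_pos":[0,0,0.1],"turn":[0,0,0],"grip":10}
    - {"delta_pos":[0,0,0],"turn":[0,0,0],"grip":10}
    - {"delta_pos":[0,0,0],"turn":[0,0,0],"grip":10}

```text
time: 37.6
position: [0.6557, -0.2383, 0.1129]
orientation: [0.708, 0.706, 0.0, 0.0]
ft_force: [0.1, 0.5, -0.7]
opening: 0.019
finger_force: 29.6
```

Request:
send_rows:
  series:
    - {"delta_pos":[0,0,0.05],"turn":[0,0,0],"grip":10}
    - {"delta_pos":[0,0,0.05],"turn":[0,0,0],"grip":10}
    - {"delta_pos":[0,0,0],"turn":[0,0,0],"grip":10}
    - {"delta_pos":[0,0,0],"turn":[0,0,0],"grip":10}
    - {"delta_pos":[0,0,0],"turn":[0,0,0],"grip":10}
    - {"delta_pos":[0,0,0],"turn":[0,0,0],"grip":10}
    - {"delta_pos":[0,0,0],"turn":[0,0,0],"grip":10}
    - {"delta_pos":[0,0,0],"turn":[0,0,0],"grip":10}

```text
time: 38.4
position: [0.6559, -0.2384, 0.1123]
orientation: [0.708, 0.706, 0.0, 0.0]
ft_force: [-2.3, -0.6, 5.3]
opening: 0.0187
finger_force: 30.1
```

Contact at the expected height; I'll release, rise and back off.

Request:
send_rows:
  series:
    - {"delta_pos":[0,0,0],"turn":[0,0,0],"grip":30}
    - {"delta_pos":[0,0,0],"turn":[0,0,0],"grip":50}
    - {"delta_pos":[0,0,0],"turn":[0,0,0],"grip":70}
    - {"delta_pos":[0,0,0],"turn":[0,0,0],"grip":70}
    - {"delta_pos":[0,0,0],"turn":[0,0,0],"grip":70}
    - {"delta_pos":[0,0,-0.5],"turn":[0,0,0],"grip":70}
    - {"delta_pos":[0,0,-2],"turn":[0,0,0],"grip":70}
    - {"delta_pos":[0,0,-3],"turn":[0,0,0],"grip":70}

```text
time: 39.2
position: [0.6548, -0.2382, 0.166]
orientation: [0.708, 0.706, -0.001, -0.001]
ft_force: [-0.6, -0.3, 1.0]
opening: 0.0595
finger_force: 0.0
```

Request:
send_rows:
  series:
    - {"delta_pos":[0,0,-3],"turn":[0,0,0],"grip":70}
    - {"delta_pos":[-2,0,-1],"turn":[0,0,0],"grip":70}
    - {"delta_pos":[-3,0,0],"turn":[0,0,0],"grip":70}
    - {"delta_pos":[-2,0,0],"turn":[0,0,0],"grip":70}
    - {"delta_pos":[-0.5,0,0],"turn":[0,0,0],"grip":70}
    - {"delta_pos":[0,0,0],"turn":[0,0,0],"grip":70}
    - {"delta_pos":[0,0,0],"turn":[0,0,0],"grip":70}
    - {"delta_pos":[0,0,0],"turn":[0,0,0],"grip":70}

```text
time: 40.0
position: [0.656, -0.3115, 0.2069]
orientation: [0.707, 0.707, 0.0, -0.0]
ft_force: [0.2, -0.4, 0.5]
opening: 0.0596
finger_force: 0.0
```

```bash
python3 - <<'E'
from h import *
m,p,d=cam("wrist");save("w7",p)
ring(m,p,d,np.array([.655,-.238]),zlo=.102,zhi=.114,rad=.045,nm="disc (z .108)")
ring(m,p,d,np.array([.655,-.238]),zlo=.125,zhi=.145,rad=.045,nm="knob (z .134)")
m,p,d=cam("scene");save("s7",cv2.resize(p[140:340,120:440],(800,500)))
E
```

```text
disc (z .108) zt 0.1084 enc [ 0.6549 -0.2384] r 0.0301 fit [ 0.655  -0.2382] n 4632
knob (z .134) zt 0.1342 enc [ 0.6551 -0.2385] r 0.0100 fit [ 0.655  -0.2385] n 730
```

View pics/s7.png

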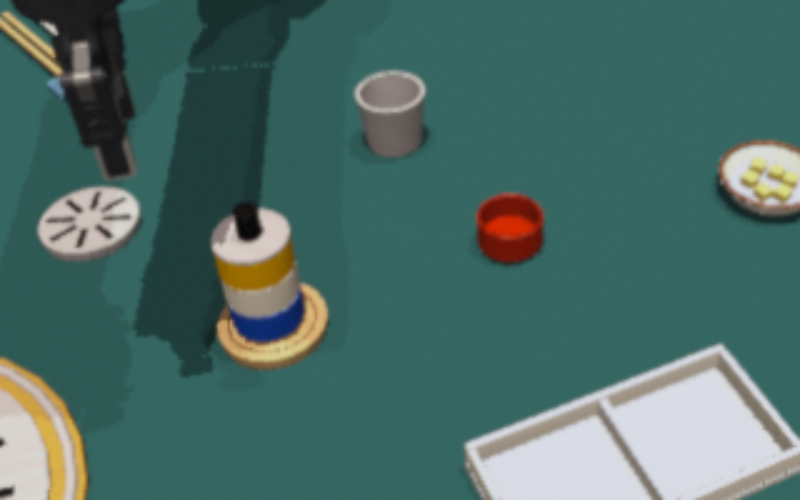

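The full stack, with blue, white and yellow under the lid, stands straight on the stand at (262,290) in the crop. The cup and the red dish look unmoved, and the gripper is clear.

```bash
python3 -c "from station import manip;print(manip.sign_off())"
```

```text
the job is handed in; nothing more can be done
None
```

The job is handed in: the blue, white and yellow dishes and the steel lid are stacked upright and seated on the wooden stand, about 2 mm off its middle, and the red dish and steel cup were left alone.

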